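# Slide two pocket templates home into their rack bays under the thread shelf

### The arm

A 6-joint arm with a two-finger parallel gripper is mounted at the origin on the work surface. World frame = base frame: x ahead of the robot, y to its left, z up, the work surface at z = 0. Lengths are in mm, angles in rad, forces in N, time in s.
With the tool pointing down it reaches from about 350 to 975 mm from the base axis. Payload 7.1 kg.
Tool frame: the origin (TCP) lies at the very end of the fingers, on their centre line; the grasp point (between the pads) lies 19 mm behind it (ctrl.pinch_z is the distance from the TCP to the grasp point, in mm); z points along the fingers, y is the direction in which the jaws open and shut (so a half turn about z gives the same grasp; the last joint's range is limited). The gripper opens to 88 mm and grips with 3 to 60 N. Pads are 20 mm wide; open, the fingers measure 115 mm over their backs; the gripper's body (75 mm by 178 mm) begins 61 mm behind the grasp point.
Start: joints at [1.198, 0.423, 1.63, -0, 1.089, -0.019], TCP at [216.508, 586.284, 222.675] pointing down, gripper open.
Joint ranges: [-3, 3], [-0.9, 2.11], [0.09, 2.58], [-1.31, 4.45], [0.11, 2.69], [-2.54, 2.54]. Speed limits (rad/s): [2.39, 2.39, 3.01, 3.14, 3.14, 3.14].

### API

Orientations are given as a rotation vector (axis times angle).
In Python, from workcell import ctrl gives the robot as it stands.
- The arm moves only by the shell command python3 -m inch 'ROWS' [OPENING]. ROWS is JSON, a list of rows, each an object with "xyz": the shift along the tool's x, y, z in cm, a list of three; "spin": the turn about the tool's z in degrees. A call has 1 to 20 rows; each row is the pose to reach, as a shift and turn from the pose measured when the call began, along the tool's axes at that moment; what a row does not reach only later rows make up. A row lasts 1/10 s, in which the tool goes at most 50 mm and 8.59 degrees, less where a joint would pass 70% of its speed; a pose out of reach is approached as far as the arm can. A call with a gripper value outside its range is refused whole. OPENING is the closure, from 0 (fully open) to 1 (shut), set as the call begins (- or left out, the last holds). The fingers move at their own pace and stop on an object; the grip force is fixed at half the most. Time passes only in rows, so rows that repeat a pose let the fingers close. It gives the time, the measured TCP pose, the force and the opening at its end, in the units of the state.
- ctrl.get_obs(): the state, without advancing time (a new reading comes with each control period).
- ctrl.get_image(name): name is "side" or "top"; returns the picture (480x640x3 uint8, red, green, blue); there is no depth.
- ctrl.camera_info(name): a dict with "camera_matrix" (3x3 intrinsics, pixels), "k1" (the pictures are not rectified: a ray, as slopes to the right and down, at radius r is drawn at 1 + k1 r^2 times it, then the intrinsics apply), "R" (3x3) and "t" (3): a world point X has camera coordinates R X + t. Camera axes: x right, y down, z forward; pixel columns grow to the right and rows downward; lengths in mm; the calibration is good to about 2 mm. A picture is of the moment at which its call begins. camera_info takes no time and is no camera call.
- ctrl.close_job(): hands the job in, once; it reports no verdict.
The state is a dict: "t": time; "qpos": joint angles; "qvel": joint speeds; "joint_torque": joint torques, N m; "ee_pos": TCP position; "orientation": TCP orientation; "ft_force": force on the tool from outside, world axes, zero at the start; "moment": the same for the moment, N m; "width": finger opening in mm.
Only numpy, scipy, OpenCV 4.12 (cv2) and the standard library are available. Lean on these libraries where they do the work, as an engineer would, in place of code of your own. Each camera call takes 0.05 s, during which the arm holds its last target. There are 200 camera calls.

### The job

Put the two plywood pocket templates away in the rack: slide each one flat along the table, never lifting it off, into the bay that fits its outline (the pointed template, point first, into the bay with the pointed end; the rectangular one, short edge first, into the bay with the square end) until it lies fully home against the end of its bay, under the shelf. Leave the thread cones on the shelf, the pattern weight and the ribbon reel where they stand.

Things in the scene. Friction and masses are not known exactly. Their poses are not given: they have to be found in the camera images.
- pointed_template: Flat plywood plate 9 mm thick shaped like a patch pocket, 104 mm wide (its x) and 132 mm long (its y): square rear edge at y = -60 mm, straight sides from y = -60 to +20 mm, then a 90 degree point with its tip at y = +72 mm. Too wide to grasp; 90 g. Origin on the underside, on the centre line; mass centre at y = -6 mm; z up.
- square_template: Flat rectangular plywood plate 9 mm thick, 88 mm wide (its x) and 120 mm long (its y), alike both ways round. 90 g. Origin at the centre of the underside; y along its length; z up.
- pointed_bay: Fixed floorless bay for the pointed template. Its y points inwards from the open mouth (y = -85 mm). Its origin, on the table, is where the template's origin lies when home, axes parallel. Walls 6 mm thick, 18 mm high; inner width 109 mm from y = -50 to +17 mm, flaring to 133 mm at the mouth; the end is a 90 degree V, corner at y = +72 mm.
- square_bay: Fixed floorless bay for the rectangular template. Its y points inwards from the open mouth (y = -85 mm) to the end wall (y = +60 mm). Its origin, on the table, is where the template's lies when home. Walls 6 mm thick, 18 mm high; inner width 93 mm from y = -50 to +60 mm, flaring to 117 mm at the mouth. The bays stand side by side, 154 mm apart, in either order.
- rack: Fixed shelf that overhangs the inner ends of both bays: a clear acrylic board 320 mm (its x) by 107 mm (from y = +38 to +145 mm), underside 45 mm and top 57 mm above the table, on three wooden posts behind the bays. Origin on the table midway between the bays' origins, axes parallel to theirs.
- cone_near: Thread cone standing on the shelf, 64 mm across the foot, 150 mm tall. Origin at the centre of its foot. Leave it alone.
- cone_far: Another such thread cone on the shelf. Origin at the centre of its foot. Leave it alone.
- weight: Dark steel pattern weight, 50 mm across, 34 mm tall, standing on the table in the templates' way. Origin at the centre of its foot. Leave it where it is.
- reel: Reel of ribbon lying flat, 64 mm across, 45 mm tall. Origin at the centre of its foot. Leave it where it is.

How it is judged (in metres and radians):
At the end, for the whole second after the job is handed in: Each template lies flat and at rest in its own bay: its origin within 4 mm sideways of the bay's origin and not more than 6 mm short of it along the bay, turned less than 0.06 rad from the bay, untouched by the robot (x of pointed_template in the frame of pointed_bay between -0.004 and 0.004 m and y of pointed_template in the frame of pointed_bay between -0.006 and 0.005 m and z of pointed_template in the frame of pointed_bay below 0.004 m and angle between the y axis of pointed_template and the y axis of pointed_bay, either way round below 0.06 rad and angle between each of pointed_template, square_template's own z axis and vertical below 0.04 rad and linear speed of each of pointed_template, square_template below 0.01 m/s and x of square_template in the frame of square_bay between -0.004 and 0.004 m and y of square_template in the frame of square_bay between -0.006 and 0.005 m and z of square_template in the frame of square_bay below 0.004 m and angle between the y axis of square_template and the y axis of square_bay, either way round below 0.06 rad).
It fails at once if a template was lifted more than 25 mm off the table (height (world z) of any of pointed_template, square_template above 0.025 m).
It fails at once if a thread cone, the pattern weight or the reel was moved more than 15 mm or tipped (distance of any of cone_near, cone_far, weight, reel from where it was at the start of the episode above 0.015 m or angle between any of cone_near, cone_far, weight, reel's own z axis and vertical above 0.3 rad).
It also fails if it takes over 72 s, if anything falls off the work surface, if the arm or the gripper's body presses on something with over 40 N, if the wrist force passes 120 N, or if a joint passes its speed limit or range.

## Working session

There is one attempt and no reset: what is moved stays moved. The work goes in short steps, Python scripts to look and compute and a shell command to move; the robot and the scene stay as the last step left them, time stands still between calls to the robot, and variables do not carry over. Pictures are saved under pics/ and viewed, about 8 in all and at most 12, crops included, and the job is handed in when it is done.

```bash
ls; mkdir -p pics; python3 - <<'E'
from workcell import ctrl
import cv2
for n in("top","side"):
    cv2.imwrite(f"pics/{n}0.png",ctrl.get_image(n)[:,:,::-1])
    i=ctrl.camera_info(n);print(n,i)
print(ctrl.get_obs())
E
```

```text
pics
top {'camera_matrix': array([[505.5346337 ,   0.        , 317.98637872],
       [  0.        , 505.5346337 , 233.69638008],
       [  0.        ,   0.        ,   1.        ]]), 'k1': -0.011943635011172042, 'R': array([[-0.02191437, -0.99957546, -0.01920072],
       [-0.99310481,  0.02397676, -0.11475166],
       [ 0.11516331,  0.01655362, -0.99320863]]), 't': array([ 18.69529133, 587.90785653, 918.72127007])}
side {'camera_matrix': array([[455.12719205,   0.        , 314.99236977],
       [  0.        , 455.12719205, 241.75468134],
       [  0.        ,   0.        ,   1.        ]]), 'k1': -0.08453375106956872, 'R': array([[-0.91218862, -0.40976229,  0.00260552],
       [-0.28078892,  0.62041942, -0.73228227],
       [ 0.29844515, -0.66871116, -0.68099624]]), 't': array([528.91659823, 211.25732063, 672.62566993])}
{'t': 0.1, 'qpos': array([ 1.19797994e+00,  4.23744688e-01,  1.63058106e+00, -2.14566775e-05,
        1.08859173e+00, -1.89632895e-02]), 'qvel': array([ 4.06317497e-05, -8.09979033e-04, -1.83125007e-03,  3.07494536e-04,
       -9.48218813e-04, -9.28030525e-04]), 'joint_torque': array([ 3.67100265e-04, -5.45612741e+01, -2.74325359e+01,  6.46287203e-02,
        1.87982584e-02, -2.52894137e-05]), 'ee_pos': array([216.35574109, 585.84302507, 222.00452321]), 'orientation': array([-5.52878193e-01, -3.09231675e+00,  2.04688189e-03]), 'ft_force': array([ 0.3816922 , -0.13900836,  0.14317313]), 'moment': array([-0.04121418,  0.01218403, -0.00709855]), 'width': 87.64049228262589}
```

View pics/top0.png

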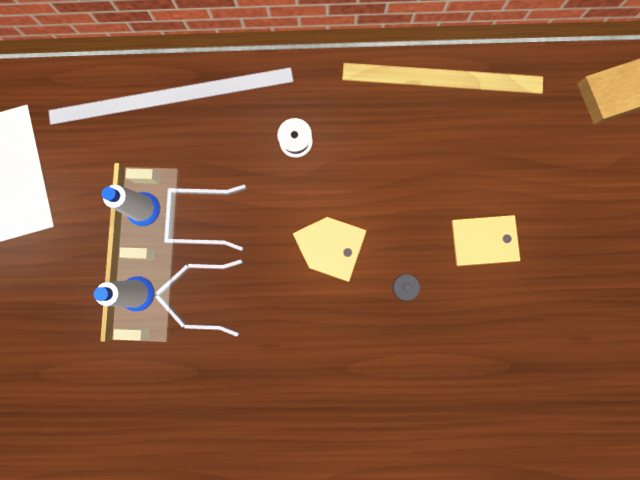

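View pics/side0.png

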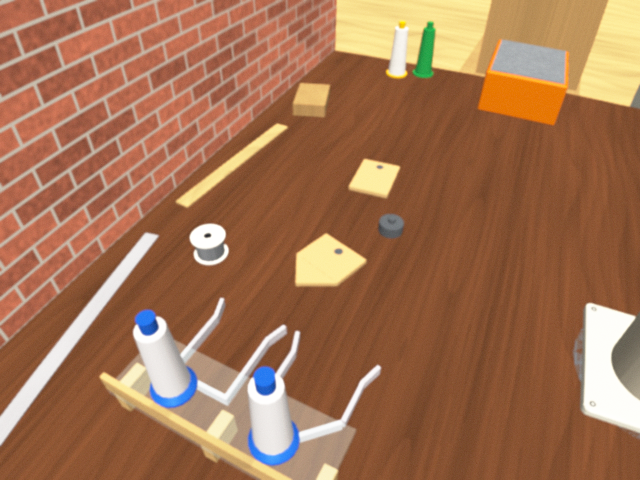

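The top view shows the bays on the left with their mouths facing +u (-y world). The square bay is the upper one (walls at v≈190 and 242), and the pointed bay is below it (V corner at 157,295). The pointed template's tip is at (293,234) and its rear edge runs (366,230)–(349,281). The square template is at (486,241), the weight at (406,287) and the reel at (295,138). The side view agrees.

```bash
cat > h.py <<'E'
import numpy as np, cv2, sys
from scipy.spatial.transform import Rotation as Ro
from workcell import ctrl
def cast(uv,z,n="top"):
    i=ctrl.camera_info(n);uv=np.atleast_2d(np.asarray(uv,float))
    d=cv2.undistortPoints(uv.reshape(-1,1,2),i["camera_matrix"],np.array([i["k1"],0,0,0,0])).reshape(-1,2)
    d=np.c_[d,np.ones(len(d))]@i["R"]; c=-i["R"].T@i["t"]
    return (c+d*((z-c[2])/d[:,2])[:,None])[:,:2]
def proj(P,n="top"):
    i=ctrl.camera_info(n)
    return cv2.projectPoints(np.array(P,float).reshape(-1,1,3),cv2.Rodrigues(i["R"])[0],i["t"],i["camera_matrix"],np.array([i["k1"],0,0,0,0]))[0].reshape(-1,2)
def templates(img):
    h=cv2.cvtColor(img,cv2.COLOR_RGB2HSV)
    m=cv2.inRange(h,(15,60,190),(35,200,255)); m=cv2.morphologyEx(m,cv2.MORPH_CLOSE,np.ones((9,9)))
    out=[]
    for c in cv2.findContours(m,cv2.RETR_EXTERNAL,cv2.CHAIN_APPROX_NONE)[0]:
        if cv2.contourArea(c)>1200:
            out.append(cv2.approxPolyDP(c,5,True).reshape(-1,2))
    return out
def go(x,y,z,jaw):
    "shift cm in tool axes and spin deg so TCP at x,y,z and the jaw axis at jaw deg (world)"
    o=ctrl.get_obs();R=Ro.from_rotvec(o["orientation"]).as_matrix()
    s=R.T@(np.array([x,y,z])-o["ee_pos"])/10
    a=np.degrees(np.arctan2(R[1,1],R[0,1])); 
    sp=-((jaw-a+90)%180-90)   # tool z is down
    return "shift",s.round(2),"spin",round(sp,1),"dist mm",round(np.linalg.norm(s)*10)
E
python3 - <<'E'
from h import *
im=ctrl.get_image("top")
for p in templates(im):
    w=cast(p,9); print(p.tolist()); print(w.round(0).tolist(), np.linalg.norm(w-np.roll(w,-1,0),axis=1).round(0))
h=cv2.cvtColor(im,cv2.COLOR_RGB2HSV); m=cv2.inRange(h,(0,0,170),(180,60,255))
def line(u0,u1,v0,v1,ax):
    y,x=np.nonzero(m[v0:v1,u0:u1]); w=cast(np.c_[x+u0,y+v0],18)
    a=np.polyfit(w[:,1-ax],w[:,ax],1); print(len(w),"coord",ax,"= ",a.round(4), "rms",np.std(w[:,ax]-np.polyval(a,w[:,1-ax])).round(1));return a
for r in [(180,222,184,197),(180,222,235,248),(192,216,258,273),(192,216,320,333)]:
    line(*r,0)
line(160,176,195,236,1)
print("V",cast([(157,295),(188,266),(184,326)],18).round(0),"mouth",cast([(245,187),(242,249),(242,262),(238,334)],18).round(0))
print("weight",cast([(406,288)],34).round(0),"reel",cast([(294,135)],45).round(0))
a=(61,180,180)
print(go(560,-200,60,0))
E
```

```text
[[293, 233], [310, 268], [349, 280], [365, 230], [325, 217]]
[[594.0, 54.0], [525.0, 22.0], [501.0, -52.0], [596.0, -85.0], [623.0, -9.0]] [ 75.  78. 101.  81.  69.]
[[514, 215], [452, 220], [457, 265], [519, 260]]
[[618.0, -374.0], [611.0, -254.0], [524.0, -259.0], [531.0, -378.0]] [120.  87. 119.  87.]
[[343, 65], [343, 79], [542, 92], [541, 76]]
[[932.0, -52.0], [902.0, -51.0], [864.0, -446.0], [897.0, -447.0]] [ 29. 396.  33. 396.]
[[639, 59], [586, 76], [603, 117], [639, 107]]
[[928.0, -645.0], [895.0, -536.0], [809.0, -562.0], [828.0, -635.0]] [114.  89.  75. 100.]
170 coord 0 =  [4.71000e-02 6.68937e+02] rms 2.3
166 coord 0 =  [5.430000e-02 5.684091e+02] rms 2.2
92 coord 0 =  [6.780000e-02 5.183447e+02] rms 2.1
88 coord 0 =  [6.820000e-02 4.030594e+02] rms 2.0
278 coord 1 =  [-4.41000e-02  3.22495e+02] rms 4.1
V [[480. 315.]
 [534. 255.]
 [421. 262.]] mouth [[685. 145.]
 [564. 152.]
 [539. 152.]
 [404. 160.]]
weight [[ 483. -156.]] reel [[778.  47.]]
('shift', array([-59.46, -61.8 ,  16.28]), 'spin', np.float64(69.7), 'dist mm', 873)
```

```bash
python3 - <<'E'
from h import *
print(go(634.5,-51.5,250,70.2))
E
```

```text
('shift', array([-61.31, -45.31,  -2.74]), 'spin', np.float64(-0.5), 'dist mm', 763)
```

```bash
T='{"xyz":[-61.3,-45.3,-2.7],"spin":0}'; python3 -m inch '[{"xyz":[0,0,-2.7],"spin":0},{"xyz":[-15,-11,-2.7],"spin":0},{"xyz":[-30,-22,-2.7],"spin":0},{"xyz":[-45,-33,-2.7],"spin":0},{"xyz":[-61.3,-45.3,-2.7],"spin":0},{"xyz":[-61.3,-45.3,-2.7],"spin":0},{"xyz":[-61.3,-45.3,-2.7],"spin":0},{"xyz":[-61.3,-45.3,-2.7],"spin":0},{"xyz":[-61.3,-45.3,-2.7],"spin":0},{"xyz":[-61.3,-45.3,-2.7],"spin":0},{"xyz":[-61.3,-45.3,-2.7],"spin":0},{"xyz":[-61.3,-45.3,-2.7],"spin":0},{"xyz":[-61.3,-45.3,-2.7],"spin":0},{"xyz":[-61.3,-45.3,-2.7],"spin":0},{"xyz":[-61.3,-45.3,-2.7],"spin":0},{"xyz":[-61.3,-45.3,-2.7],"spin":0},{"xyz":[-61.3,-45.3,-2.7],"spin":0},{"xyz":[-61.3,-45.3,-2.7],"spin":0},{"xyz":[-61.3,-45.3,-2.7],"spin":0},{"xyz":[-61.3,-45.3,-2.7],"spin":0}]' 0.5
python3 -c "
from h import *
print(go(634.5,-51.5,4,70.2))"
```

```text
t: 2.15
ee_pos: [633.5, -49.8, 249.5]
orientation: [-0.55, -3.092, 0.001]
ft_force: [-0.3, -0.2, -0.3]
width: 44.0
('shift', array([-0.17, -0.1 , 24.55]), 'spin', np.float64(-0.4), 'dist mm', 246)
```

```bash
python3 -m inch '[{"xyz":[-0.2,-0.1,5],"spin":0},{"xyz":[-0.2,-0.1,10],"spin":0},{"xyz":[-0.2,-0.1,15],"spin":0},{"xyz":[-0.2,-0.1,19],"spin":0},{"xyz":[-0.2,-0.1,22],"spin":0},{"xyz":[-0.2,-0.1,23.5],"spin":0},{"xyz":[-0.2,-0.1,24.5],"spin":0},{"xyz":[-0.2,-0.1,24.5],"spin":0},{"xyz":[-0.2,-0.1,24.5],"spin":0}]'
python3 -c "
from h import *
print(go(622.3,-47.1,4,70.2));print(go(525.5,-8.4,4,86.9))"
```

```text
t: 3.05
ee_pos: [635.7, -51.4, 5.9]
orientation: [0.55, 3.092, -0.001]
ft_force: [0.2, -0.6, 0.0]
width: 44.0
('shift', array([ 1.41, -0.06,  0.19]), 'spin', np.float64(-0.4), 'dist mm', 14)
('shift', array([11.83,  0.24,  0.18]), 'spin', np.float64(-17.1), 'dist mm', 118)
```

```bash
python3 -m inch '[{"xyz":[0.5,0,0.15],"spin":0},{"xyz":[1.0,0,0.2],"spin":0},{"xyz":[1.5,0,0.2],"spin":0},{"xyz":[2.1,0,0.2],"spin":-1},{"xyz":[2.7,0,0.2],"spin":-2},{"xyz":[3.3,0,0.2],"spin":-3},{"xyz":[4,0,0.2],"spin":-4},{"xyz":[4.7,0,0.2],"spin":-5},{"xyz":[5.4,0,0.2],"spin":-6},{"xyz":[6,0.1,0.2],"spin":-7},{"xyz":[6.6,0.1,0.2],"spin":-8},{"xyz":[7.2,0.1,0.2],"spin":-9},{"xyz":[7.8,0.1,0.2],"spin":-10},{"xyz":[8.5,0.1,0.2],"spin":-11},{"xyz":[9.2,0.2,0.2],"spin":-12},{"xyz":[9.9,0.2,0.2],"spin":-13.5},{"xyz":[10.6,0.2,0.2],"spin":-15},{"xyz":[11.3,0.2,0.2],"spin":-16.5},{"xyz":[11.8,0.2,0.2],"spin":-17},{"xyz":[11.8,0.2,0.2],"spin":-17}]'
python3 - <<'E'
from h import *
im=ctrl.get_image("top");cv2.imwrite("pics/top1.png",im[:,:,::-1])
E
```

```text
t: 5.05
ee_pos: [524.5, -8.6, 3.7]
orientation: [-0.086, -3.14, 0.001]
ft_force: [0.5, 0.2, 0.4]
width: 44.0
```

View pics/top1.png

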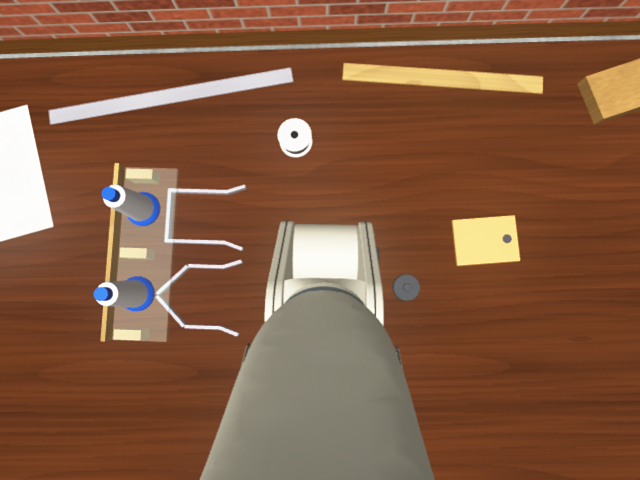

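```bash
python3 -c "
from h import *
print(ctrl.get_obs()['qpos'].round(2));print(go(540,-8,4,86.9));print(go(480,-260,130,-3.1))"
```

```text
[-0.04  0.64  1.95 -0.    0.56 -1.55]
('shift', array([-1.49,  0.16, -0.03]), 'spin', np.float64(-0.1), 'dist mm', 15)
('shift', array([  3.11, -25.35, -12.61]), 'spin', np.float64(89.9), 'dist mm', 285)
```

```bash
python3 -m inch '[{"xyz":[-0.8,0,0],"spin":0},{"xyz":[-1.6,0,0],"spin":0},{"xyz":[-1.6,0,-4],"spin":0},{"xyz":[-1.6,0,-8],"spin":0},{"xyz":[0,-3,-12],"spin":8},{"xyz":[1,-7,-12.6],"spin":16},{"xyz":[2,-11,-12.6],"spin":24},{"xyz":[3,-15,-12.6],"spin":32},{"xyz":[3,-19,-12.6],"spin":40},{"xyz":[3,-23,-12.6],"spin":48},{"xyz":[3.1,-25.4,-12.6],"spin":56},{"xyz":[3.1,-25.4,-12.6],"spin":64},{"xyz":[3.1,-25.4,-12.6],"spin":72},{"xyz":[3.1,-25.4,-12.6],"spin":80},{"xyz":[3.1,-25.4,-12.6],"spin":88},{"xyz":[3.1,-25.4,-12.6],"spin":90},{"xyz":[3.1,-25.4,-12.6],"spin":90}]'
python3 - <<'E'
from h import *
im=ctrl.get_image("top");cv2.imwrite("pics/top2.png",im[:,:,::-1])
for p in templates(im)[:3]:
    w=cast(p,9); print(w.round(0).tolist(), np.linalg.norm(w-np.roll(w,-1,0),axis=1).round(0))
print(ctrl.get_obs()['qpos'].round(2))
E
```

```text
t: 6.8
ee_pos: [480.8, -261.1, 130.1]
orientation: [2.281, 2.158, -0.001]
ft_force: [-0.1, -0.5, -0.5]
width: 43.9
[[467.0, 79.0], [412.0, 28.0], [408.0, -49.0], [512.0, -52.0], [516.0, 24.0]] [ 75.  78. 104.  77.  73.]
[[618.0, -374.0], [611.0, -254.0], [524.0, -259.0], [526.0, -288.0], [549.0, -295.0], [545.0, -348.0], [559.0, -356.0], [564.0, -299.0], [599.0, -301.0], [601.0, -373.0]] [120.  87.  29.  24.  53.  16.  57.  35.  71.  18.]
[[930.0, -52.0], [902.0, -51.0], [864.0, -446.0], [897.0, -443.0]] [ 27. 396.  34. 392.]
[-0.52  0.44  1.87 -0.    0.84 -0.46]
```

The pointed template now sits at about (463.5, 8.5) with a heading of 0.05 rad, on its bay's axis. Next I'll move behind it.

```bash
python3 -c "
from h import *
print(go(459.5,-73,130,-3.1));print(go(459.5,-73,4,-3.1))"
```

```text
('shift', array([18.65, -3.13, -0.02]), 'spin', np.float64(-0.0), 'dist mm', 189)
('shift', array([18.67, -3.14, 12.58]), 'spin', np.float64(-0.0), 'dist mm', 227)
```

```bash
python3 -m inch '[{"xyz":[5,-1,0],"spin":0},{"xyz":[10,-2,0],"spin":0},{"xyz":[15,-3,0],"spin":0},{"xyz":[18.7,-3.1,0],"spin":0},{"xyz":[18.7,-3.1,0],"spin":0},{"xyz":[18.7,-3.1,0],"spin":0},{"xyz":[18.7,-3.1,4],"spin":0},{"xyz":[18.7,-3.1,8],"spin":0},{"xyz":[18.7,-3.1,11],"spin":0},{"xyz":[18.7,-3.1,12.3],"spin":0},{"xyz":[18.7,-3.1,12.6],"spin":0},{"xyz":[18.7,-3.1,12.6],"spin":0}]'
python3 -c "
from h import *
print(go(473,170,4,-3.1));print(ctrl.get_obs()['ft_force'])"
```

```text
t: 8.05
ee_pos: [460.4, -73.4, 4.0]
orientation: [2.281, 2.159, -0.001]
ft_force: [-0.2, -1.0, 0.2]
width: 44.0
('shift', array([ 2.437e+01, -8.000e-02, -2.000e-02]), 'spin', np.float64(-0.1), 'dist mm', 244)
[-0.18035771 -1.02424484  0.23689768]
```

```bash
python3 -m inch '[{"xyz":[0.6,0,0],"spin":0},{"xyz":[1.2,0,0],"spin":0},{"xyz":[1.8,0,0],"spin":0},{"xyz":[2.4,0,0],"spin":0},{"xyz":[3,0,0],"spin":0},{"xyz":[3.7,0,0],"spin":0},{"xyz":[4.4,0,0],"spin":0},{"xyz":[5.1,0,0],"spin":0},{"xyz":[5.8,0,0],"spin":0},{"xyz":[6.5,0,0],"spin":0},{"xyz":[7.2,0,0],"spin":0},{"xyz":[7.9,0,0],"spin":0},{"xyz":[8.6,0,0],"spin":0},{"xyz":[9.3,0,0],"spin":0},{"xyz":[10,0,0],"spin":0},{"xyz":[10.7,0,0],"spin":0},{"xyz":[11.4,0,0],"spin":0},{"xyz":[12.1,0,0],"spin":0},{"xyz":[12.8,0,0],"spin":0},{"xyz":[13,0,0],"spin":0}]'
python3 - <<'E'
from h import *
im=ctrl.get_image("side");cv2.imwrite("pics/side3.png",im[:,:,::-1])
print(go(473,170,4,-3.1))
E
```

```text
t: 10.05
ee_pos: [467.6, 57.1, 3.9]
orientation: [2.28, 2.16, -0.001]
ft_force: [-0.5, -1.9, 1.3]
width: 44.0
('shift', array([11.3 , -0.07, -0.02]), 'spin', np.float64(-0.0), 'dist mm', 113)
```

View pics/side3.png

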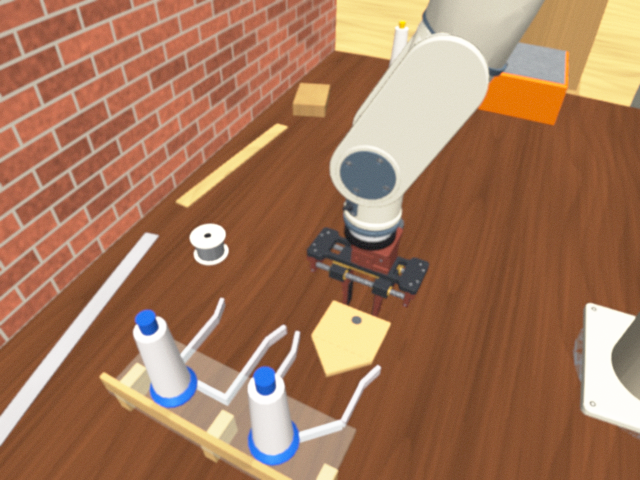

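The plate is square on the fingers with its tip at (328,376), about to enter the mouth between (297,335) and (378,370). I'll measure it in this view before going on.

```bash
python3 - <<'E'
from h import *
im=cv2.imread("pics/side3.png")[:,:,::-1].copy()
for p in templates(im):
    w=cast(p,9,"side")
    if abs(w[:,1].mean()-120)<60: print(p.tolist(),w.round(0).tolist())
E
```

```text
[[390, 323], [333, 300], [311, 334], [326, 375], [370, 363]] [[413.0, 72.0], [517.0, 65.0], [522.0, 144.0], [471.0, 203.0], [418.0, 156.0]]
```

```bash
python3 -m inch '[{"xyz":[0.6,0,0],"spin":0},{"xyz":[1.2,0,0],"spin":0},{"xyz":[1.8,0,0],"spin":0},{"xyz":[2.4,0,0],"spin":0},{"xyz":[3,0,0],"spin":0},{"xyz":[3.7,0,0],"spin":0},{"xyz":[4.4,0,0],"spin":0},{"xyz":[5.1,0,0],"spin":0},{"xyz":[5.8,0,0],"spin":0},{"xyz":[6.5,0,0],"spin":0},{"xyz":[7.2,0,0],"spin":0},{"xyz":[7.9,0,0],"spin":0},{"xyz":[8.6,0,0],"spin":0},{"xyz":[9.2,0,0],"spin":0},{"xyz":[9.7,0,0],"spin":0},{"xyz":[10.1,0,0],"spin":0},{"xyz":[10.4,0,0],"spin":0},{"xyz":[10.7,0,0],"spin":0},{"xyz":[10.9,0,0],"spin":0},{"xyz":[10.9,0,0],"spin":0}]'
python3 -m inch '[{"xyz":[0.1,0,0],"spin":0},{"xyz":[0.2,0,0],"spin":0},{"xyz":[0.3,0,0],"spin":0},{"xyz":[0.3,0,0],"spin":0}]'
```

```text
t: 12.1
ee_pos: [473.6, 166.2, 3.7]
orientation: [2.28, 2.16, -0.0]
ft_force: [0.3, -0.4, -0.6]
width: 43.9
t: 12.5
ee_pos: [473.6, 168.5, 3.7]
orientation: [2.279, 2.16, -0.002]
ft_force: [0.8, -5.9, 1.1]
width: 44.0
```

```bash
python3 -m inch '[{"xyz":[0.1,0,0],"spin":0},{"xyz":[0.2,0,0],"spin":0},{"xyz":[0.2,0,0],"spin":0}]'
python3 - <<'E'
from h import *
print(go(520,0,150,-3.1),go(573,-405,150,-3.1))
E
```

```text
t: 12.8
ee_pos: [473.6, 168.7, 3.7]
orientation: [2.278, 2.16, -0.005]
ft_force: [2.5, -15.3, 3.6]
width: 44.0
('shift', array([-16.65,   5.53, -14.56]), 'spin', np.float64(0.0), 'dist mm', 228) ('shift', array([-56.81,  12.98, -14.4 ]), 'spin', np.float64(0.0), 'dist mm', 600)
```

```bash
python3 -m inch '[{"xyz":[-1,0,0],"spin":0},{"xyz":[-3,0,-0.2],"spin":0},{"xyz":[-5,0,-4],"spin":0},{"xyz":[-8,0,-8],"spin":0},{"xyz":[-12,0,-11],"spin":0},{"xyz":[-17,1,-12],"spin":8},{"xyz":[-22,2,-12],"spin":16},{"xyz":[-27,3,-12],"spin":24},{"xyz":[-32,4,-12],"spin":32},{"xyz":[-37,5,-12],"spin":40},{"xyz":[-42,5.5,-12],"spin":48},{"xyz":[-47,5.8,-12],"spin":56},{"xyz":[-48.5,5.8,-12],"spin":64},{"xyz":[-48.5,5.8,-12],"spin":72},{"xyz":[-48.5,5.8,-12],"spin":80},{"xyz":[-48.5,5.8,-12],"spin":84},{"xyz":[-48.5,5.8,-12],"spin":84}]'
python3 - <<'E'
from h import *
im=ctrl.get_image("top");cv2.imwrite("pics/top4.png",im[:,:,::-1])
for p in templates(im):
    w=cast(p,9)
    if w[:,0].mean()<700:print(w.round(0).tolist())
print(go(505,-320,120,93.3))
print(go(505,-320,4,93.3))
E
```

```text
t: 14.5
ee_pos: [505.4, -318.4, 125.4]
orientation: [3.137, 0.079, -0.001]
ft_force: [-0.2, 0.3, 0.3]
width: 44.1
[[482.0, 308.0], [424.0, 263.0], [420.0, 183.0], [523.0, 178.0], [527.0, 258.0]]
[[618.0, -374.0], [611.0, -254.0], [524.0, -259.0], [526.0, -293.0], [554.0, -301.0], [545.0, -342.0], [556.0, -377.0]]
('shift', array([-0.05,  0.17,  0.55]), 'spin', np.float64(-0.3), 'dist mm', 6)
('shift', array([-0.04,  0.13, 12.15]), 'spin', np.float64(-0.3), 'dist mm', 121)
```

View pics/top4.png

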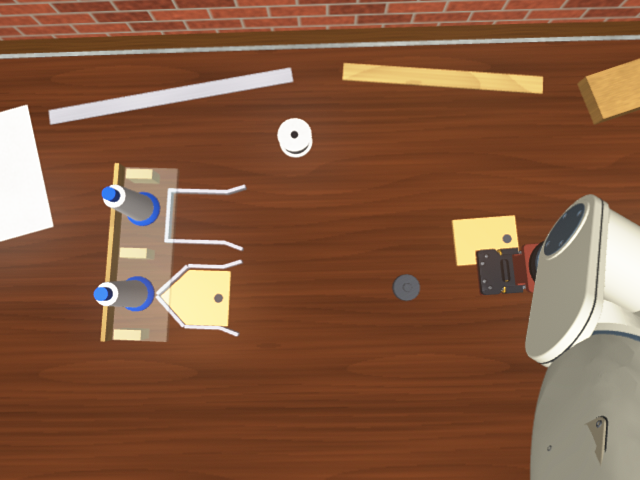

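The pointed template is fully home: origin about (475, 240) against an expected (477, 240), aligned with the bay, and the cones haven't moved. Next is the sideways push on the square template.

```bash
python3 -m inch '[{"xyz":[0,0.1,4],"spin":0},{"xyz":[0,0.1,8],"spin":0},{"xyz":[0,0.1,11],"spin":0},{"xyz":[0,0.1,12],"spin":0},{"xyz":[0,0.1,12.1],"spin":0},{"xyz":[0,0.1,12.1],"spin":0}]'
python3 - <<'E'
from h import *
print(go(546.8,-311,4,86.9))
E
```

```text
t: 15.15
ee_pos: [506.1, -320.1, 5.4]
orientation: [3.136, 0.084, 0.0]
ft_force: [0.2, 0.0, 0.5]
width: 44.2
('shift', array([ 4.11, -0.69,  0.14]), 'spin', np.float64(6.2), 'dist mm', 42)
```

```bash
python3 -m inch '[{"xyz":[0.5,0,0.1],"spin":0},{"xyz":[1,0,0.1],"spin":0},{"xyz":[1.4,0,0.1],"spin":1},{"xyz":[1.8,-0.1,0.1],"spin":1.5},{"xyz":[2.2,-0.2,0.1],"spin":2.5},{"xyz":[2.6,-0.3,0.1],"spin":3.5},{"xyz":[3,-0.4,0.1],"spin":4.5},{"xyz":[3.4,-0.5,0.1],"spin":5.5},{"xyz":[3.8,-0.6,0.1],"spin":6.2},{"xyz":[4.1,-0.7,0.1],"spin":6.2},{"xyz":[4.1,-0.7,0.1],"spin":6.2}]'
python3 - <<'E'
from h import *
print(go(520,-420,120,-3.1),ctrl.get_obs()['qpos'].round(2))
E
```

```text
t: 16.25
ee_pos: [547.3, -310.8, 4.4]
orientation: [3.136, -0.085, 0.002]
ft_force: [0.1, 0.3, -0.6]
width: 44.2
('shift', array([ -2.12,  11.1 , -11.51]), 'spin', np.float64(90.0), 'dist mm', 161) [-0.53  0.73  1.71 -0.01  0.7   1.1 ]
```

```bash
python3 -m inch '[{"xyz":[-0.8,0,0],"spin":0},{"xyz":[-1.6,0,0],"spin":0},{"xyz":[-1.6,0,-4],"spin":0},{"xyz":[-1.6,0,-8],"spin":0},{"xyz":[-1,3,-11.5],"spin":-8},{"xyz":[0,7,-11.5],"spin":-16},{"xyz":[0.5,11,-11.5],"spin":-24},{"xyz":[0.5,15,-11.5],"spin":-32},{"xyz":[0.5,17,-11.5],"spin":-40},{"xyz":[0.5,17,-11.5],"spin":-48},{"xyz":[0.5,17,-11.5],"spin":-56},{"xyz":[0.5,17,-11.5],"spin":-64},{"xyz":[0.5,17,-11.5],"spin":-72},{"xyz":[0.5,17,-11.5],"spin":-80},{"xyz":[0.5,17,-11.5],"spin":-88},{"xyz":[0.5,17,-11.5],"spin":-90},{"xyz":[0.5,17,-11.5],"spin":-90}]'
python3 - <<'E'
from h import *
im=ctrl.get_image("top");cv2.imwrite("pics/top5.png",im[:,:,::-1])
for p in templates(im):
    w=cast(p,9)
    if w[:,0].mean()<700:print(p.tolist(),w.round(0).tolist())
print(go(596,-398,120,-3.1))
print(go(596,-398,4,-3.1))
E
```

```text
t: 17.95
ee_pos: [542.0, -480.1, 119.9]
orientation: [2.279, 2.158, -0.004]
ft_force: [-0.3, -0.5, -0.4]
width: 43.9
[[162, 294], [185, 324], [227, 325], [230, 271], [188, 270]] [[482.0, 308.0], [424.0, 263.0], [420.0, 183.0], [523.0, 177.0], [527.0, 258.0]]
[[451, 201], [452, 245], [514, 246], [513, 201]] [[649.0, -254.0], [563.0, -251.0], [558.0, -370.0], [646.0, -374.0]]
('shift', array([ 8.51,  4.92, -0.04]), 'spin', np.float64(-0.1), 'dist mm', 98)
('shift', array([ 8.55,  4.91, 11.56]), 'spin', np.float64(-0.1), 'dist mm', 152)
```

```bash
python3 -m inch '[{"xyz":[2,2,0],"spin":0},{"xyz":[5,4,0],"spin":0},{"xyz":[8.4,5.1,0],"spin":0},{"xyz":[8.4,5.1,0],"spin":0},{"xyz":[8.4,5.1,4],"spin":0},{"xyz":[8.4,5.1,8],"spin":0},{"xyz":[8.4,5.1,10.5],"spin":0},{"xyz":[8.4,5.1,11.5],"spin":0},{"xyz":[8.4,5.1,11.6],"spin":0},{"xyz":[8.4,5.1,11.6],"spin":0}]'
python3 - <<'E'
from h import *
print(go(626.8,161.7,4,-3.1))
E
```

```text
t: 19.0
ee_pos: [598.2, -400.4, 4.7]
orientation: [2.28, 2.155, -0.003]
ft_force: [0.2, 0.0, 0.1]
width: 43.7
('shift', array([56.28, -0.31, -0.21]), 'spin', np.float64(-0.1), 'dist mm', 563)
```

```bash
python3 -m inch '[{"xyz":[0.7,0,0],"spin":0},{"xyz":[1.3,0,0],"spin":0},{"xyz":[1.9,0,0],"spin":0},{"xyz":[2.5,0,0],"spin":0},{"xyz":[3.2,0,0],"spin":0},{"xyz":[4,0,0],"spin":0},{"xyz":[5,0,0],"spin":0},{"xyz":[6,0,0],"spin":0},{"xyz":[7,0,0],"spin":0},{"xyz":[8,0,0],"spin":0},{"xyz":[9,0,0],"spin":0},{"xyz":[10,0,0],"spin":0},{"xyz":[11,0,0],"spin":0},{"xyz":[12,0,0],"spin":0},{"xyz":[13,0,0],"spin":0},{"xyz":[14,-0.1,0],"spin":0},{"xyz":[15,-0.1,0],"spin":0},{"xyz":[16,-0.1,0],"spin":0},{"xyz":[17,-0.1,0],"spin":0},{"xyz":[18,-0.1,0],"spin":0}]'
python3 -m inch '[{"xyz":[1,0,0],"spin":0},{"xyz":[2,0,0],"spin":0},{"xyz":[3,0,0],"spin":0},{"xyz":[4,0,0],"spin":0},{"xyz":[5,0,0],"spin":0},{"xyz":[6,0,0],"spin":0},{"xyz":[7,0,0],"spin":0},{"xyz":[8,0,0],"spin":0},{"xyz":[9,-0.1,0],"spin":0},{"xyz":[10,-0.1,0],"spin":0},{"xyz":[11,-0.1,0],"spin":0},{"xyz":[12,-0.1,0],"spin":0},{"xyz":[13,-0.1,0],"spin":0},{"xyz":[14,-0.1,0],"spin":0},{"xyz":[15,-0.1,0],"spin":0},{"xyz":[16,-0.1,0],"spin":0},{"xyz":[17,-0.1,0],"spin":0},{"xyz":[18,-0.1,0],"spin":0},{"xyz":[19,-0.1,0],"spin":0},{"xyz":[19.5,-0.1,0],"spin":0}]'
python3 - <<'E'
from h import *
print(go(626.8,161.7,4,-3.1))
im=ctrl.get_image("side");cv2.imwrite("pics/side6.png",im[:,:,::-1])
for p in templates(im):
    w=cast(p,9,"side")
    if w[:,0].mean()<720 and w[:,1].mean()>-300: print(p.tolist(),w.round(0).tolist())
E
```

```text
t: 21.0
ee_pos: [607.4, -219.8, 3.8]
orientation: [2.28, 2.155, -0.004]
ft_force: [-1.6, -1.2, 1.1]
width: 44.1
t: 23.0
ee_pos: [617.4, -24.0, 2.8]
orientation: [2.279, 2.156, -0.004]
ft_force: [0.3, -1.3, 2.0]
width: 43.8
('shift', array([18.59, -0.09, -0.21]), 'spin', np.float64(-0.1), 'dist mm', 186)
[[100, 375], [122, 405], [137, 405], [189, 436], [214, 460], [223, 456], [255, 479], [292, 479], [232, 446], [236, 427], [229, 412], [222, 409], [208, 427], [198, 427], [147, 396], [143, 365], [136, 362], [122, 377]] [[779.0, 347.0], [716.0, 370.0], [696.0, 361.0], [602.0, 366.0], [554.0, 379.0], [546.0, 370.0], [494.0, 378.0], [451.0, 358.0], [542.0, 353.0], [551.0, 328.0], [571.0, 313.0], [583.0, 313.0], [586.0, 344.0], [598.0, 350.0], [692.0, 343.0], [731.0, 304.0], [744.0, 305.0], [747.0, 335.0]]
[[302, 349], [283, 378], [289, 412], [289, 402], [298, 401], [339, 419], [363, 376]] [[523.0, 176.0], [527.0, 233.0], [495.0, 278.0], [502.0, 264.0], [491.0, 257.0], [427.0, 259.0], [420.0, 182.0]]
[[280, 246], [245, 290], [287, 308], [320, 262]] [[661.0, -17.0], [666.0, 107.0], [581.0, 113.0], [574.0, -10.0]]
```

View pics/side6.png

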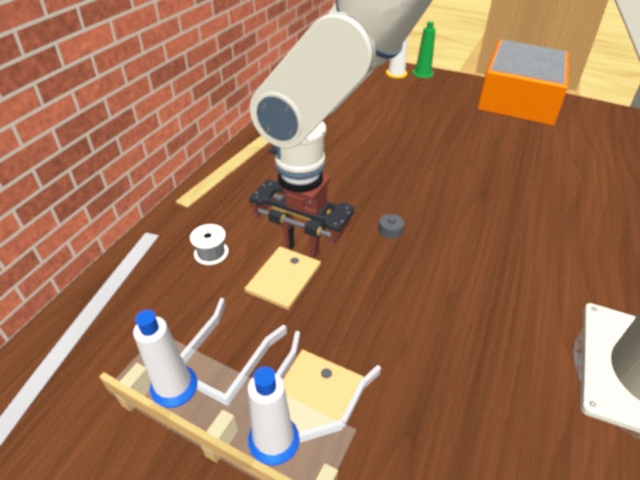

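The plate is square on the fingers, centred at about (620, 48), exactly on the bay axis. I'll push it home.

```bash
python3 -m inch '[{"xyz":[1,0,-0.1],"spin":0},{"xyz":[2,0,-0.1],"spin":0},{"xyz":[3,0,-0.1],"spin":0},{"xyz":[4,0,-0.1],"spin":0},{"xyz":[5,0,-0.1],"spin":0},{"xyz":[6,0,-0.1],"spin":0},{"xyz":[7,0,-0.1],"spin":0},{"xyz":[8,0,-0.1],"spin":0},{"xyz":[9,0,-0.1],"spin":0},{"xyz":[10,0,-0.1],"spin":0},{"xyz":[11,0,-0.1],"spin":0},{"xyz":[12,0,-0.1],"spin":0},{"xyz":[13,0,-0.1],"spin":0},{"xyz":[14,-0.1,-0.1],"spin":0},{"xyz":[15,-0.1,-0.1],"spin":0},{"xyz":[16,-0.1,-0.1],"spin":0},{"xyz":[16.8,-0.1,-0.1],"spin":0},{"xyz":[17.4,-0.1,-0.1],"spin":0},{"xyz":[17.8,-0.1,-0.1],"spin":0},{"xyz":[18,-0.1,-0.1],"spin":0}]'
python3 -m inch '[{"xyz":[0.1,0,0],"spin":0},{"xyz":[0.2,0,0],"spin":0},{"xyz":[0.3,0,0],"spin":0},{"xyz":[0.4,0,0],"spin":0},{"xyz":[0.4,0,0],"spin":0}]'
```

```text
t: 25.05
ee_pos: [626.4, 156.5, 2.9]
orientation: [2.279, 2.156, -0.003]
ft_force: [-0.3, -2.3, 1.7]
width: 43.6
t: 25.55
ee_pos: [626.6, 160.5, 2.9]
orientation: [2.279, 2.156, -0.003]
ft_force: [-0.7, -0.8, 0.1]
width: 43.9
```

```bash
python3 -m inch '[{"xyz":[0.1,0,-0.05],"spin":0},{"xyz":[0.2,0,-0.05],"spin":0},{"xyz":[0.3,0,-0.05],"spin":0},{"xyz":[0.3,0,-0.05],"spin":0}]'
```

```text
t: 25.95
ee_pos: [626.7, 162.6, 3.3]
orientation: [2.278, 2.156, -0.005]
ft_force: [0.5, -5.8, 0.6]
width: 43.8
```

```bash
python3 -m inch '[{"xyz":[0.1,0,0],"spin":0},{"xyz":[0.25,0,0],"spin":0},{"xyz":[0.25,0,0],"spin":0}]'
```

```text
t: 26.25
ee_pos: [626.7, 162.7, 3.3]
orientation: [2.276, 2.156, -0.009]
ft_force: [1.1, -14.3, 3.5]
width: 43.8
```

Resistance is rising with no further travel, so it's home. Now I'll back off, retreat and check.

```bash
python3 -m inch '[{"xyz":[-1,0,0],"spin":0},{"xyz":[-3,0,-0.2],"spin":0},{"xyz":[-5,0,-4],"spin":0},{"xyz":[-8,0,-8],"spin":0},{"xyz":[-12,0,-11],"spin":0},{"xyz":[-17,0,-12],"spin":0},{"xyz":[-22,0,-12],"spin":0},{"xyz":[-27,0,-12],"spin":0},{"xyz":[-32,0,-12],"spin":0},{"xyz":[-37,0,-12],"spin":0},{"xyz":[-42,0,-12],"spin":0},{"xyz":[-44,0,-12],"spin":0},{"xyz":[-44,0,-12],"spin":0}]'
python3 - <<'E'
from h import *
im=ctrl.get_image("top");cv2.imwrite("pics/top7.png",cv2.resize(im[100:400,60:460,::-1],None,fx=2,fy=2))
for p in templates(im):
    w=cast(p,9)
    if w[:,0].mean()<700:print(p.tolist(),w.round(0).tolist())
print("weight",proj([483,-156,34]),"reel",proj([778,47,45]))
E
```

```text
t: 27.55
ee_pos: [602.4, -278.4, 127.3]
orientation: [2.28, 2.151, -0.009]
ft_force: [-0.1, 0.7, 0.2]
width: 43.9
[[161, 295], [185, 324], [227, 325], [230, 272], [188, 270]] [[480.0, 310.0], [424.0, 263.0], [420.0, 183.0], [521.0, 177.0], [527.0, 258.0]]
[[172, 196], [171, 238], [230, 239], [232, 195]] [[673.0, 291.0], [590.0, 292.0], [585.0, 176.0], [671.0, 172.0]]
weight [[406.00278042 287.88597441]] reel [[293.78127762 134.7949161 ]]
```

View pics/top7.png

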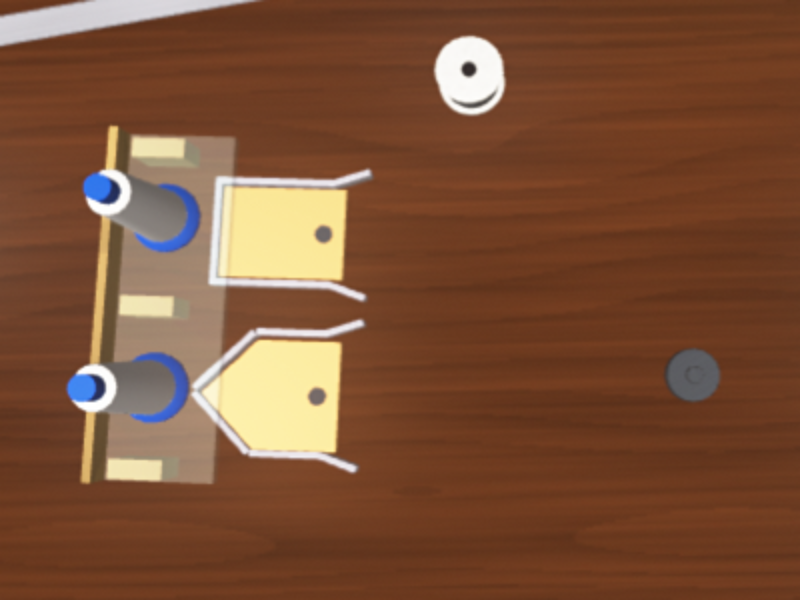

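Both plates lie flush against the ends of their bays. The cones look unmoved, and the weight and reel are in their original places.

```bash
python3 -c "
from workcell import ctrl
print(ctrl.close_job())"
```

```text
the job is handed in; nothing more can be done
None
```

Both templates are in their own bays and the job is handed in, at about 28 s of the 72 s allowed. I slid each one along the table with two fingertips spread about 44 mm apart. A push on the long side lined each plate up with its bay, then a push on the rear edge drove it in.

- **Home against the end:** each plate stopped moving while the push force rose to about 15 N, which is how I judged it was home.
- **Final position:** in the last top picture both plates lie flush and parallel in their bays. Their rear edges were within about 3 mm of where I expected, and the camera calibration is only good to about 2 mm.
- **Other objects:** the cones, the weight and the reel look unmoved in that picture.
- **Failures:** no check failed. The largest disagreement was about 4 mm, in the side view of the pointed template's tip before it entered the bay. That was inside the flared mouth, and the last top view puts the tip back on the bay's centre line.

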